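Run a vial into the turbidity reader and start the reading

ROBOT

A 6-joint arm with a two-finger parallel gripper is mounted at the origin on a cart in front of the work surface, level with it; the furniture and walls round the work are solid. World frame = base frame: x ahead of the robot, y to its left, z up, the work surface at z = 0. Lengths are in m, angles in degrees, forces in N, time in s.
With the tool pointing down it reaches from about 0.4 to 0.825 m from the base axis. Payload 7 kg.
Tool frame: the origin (TCP) lies at the very end of the fingers, on their centre line; the grasp point (between the pads) lies 19 mm behind it; x points along the fingers, y is the direction in which the jaws open and shut, and the axes are right-handed (so a half turn about x gives the same grasp; the last joint's range is limited). The gripper opens to 88 mm and grips with 3 to 60 N. Pads are 19 mm wide; open, the fingers measure 130 mm over their backs; the gripper's body (78 mm by 193 mm) begins 47 mm behind the grasp point.
Start: joints at [87.84, 20.546, 0.682, 0, -70.136, -16.507], TCP at [0.216, 0.639, 0.227] pointing down, gripper open.
Joint ranges: [-176.03, 176.03], [-82.01, 121.73], [-58.28, 71.71], [-173.87, 95.51], [-174.79, -0.11], [-173.66, 173.66]. Speed limits (degrees/s): [136.94, 136.94, 172.46, 180, 180, 180].

INTERFACE

Orientations are given as [roll, pitch, yaw] about the fixed x, y, z axes, in that order (R = Rz(yaw) Ry(pitch) Rx(roll)).
In Python, from plant import monitor, eyes, ticket gives the robot as it stands. The module is installed in compiled form; this text tells all that it offers.
- The arm moves only by the shell command python3 -m crank 'ROWS'. ROWS is JSON, a list of rows, each an object with "linear": the shift along the world's x, y, z in units of 60 mm (1.0 is 60 mm), a list of three; "rot": the turn, a rotation vector about the world's x, y, z in units of 5 degrees (1.0 is 5 degrees), a list of three; "hand": the opening, from 0 (shut) to 1 (fully open). In form: [{"linear": [tx, ty, tz], "rot": [ax, ay, az], "hand": hand}, ...]. A call has 1 to 20 rows; each row shifts and turns the pose as measured when the row begins; what a row does not reach is not made up. A row lasts 1/8 s, in which the tool goes at most 62.5 mm and 10.7 degrees, less where a joint would pass 70% of its speed; a pose out of reach is approached as far as the arm can. A call is refused whole if a number of a shift passes 1 or a number of a turn 1, either way. A call with a gripper value outside its range is refused whole. The fingers move at their own pace and stop on an object; the grip force is fixed at half the most. Time passes only in rows, so rows that do not move let the fingers close. It gives the time, the measured TCP pose, the force and the opening at its end, in the units of the state.
- monitor.get_obs(): the state, without advancing time (a new reading comes with each control period).
- eyes.snapshot(name): name is "side" or "top"; returns a dict with "image" (420x560x3 uint8, red, green, blue), "depth" (420x560 float32, m along the optical axis (not along the pixel's ray), 0 where there is no reading), "K" (3x3 intrinsics, pixels), "k1" (the pictures are not rectified: a ray, as slopes to the right and down, at radius r is drawn at 1 + k1 r^2 times it, then the intrinsics apply), "camera_from_world" (4x4, takes a point from world to camera coordinates). Camera axes: x right, y up, looking along -z (the intrinsics and any distortion apply to the point x, -y, -z); pixel columns grow to the right and rows downward; lengths in m; the calibration is good to about 2 mm. A picture is of the moment at which its call begins.
- ticket.close_job(): hands the job in, once; it reports no verdict.
The state is a dict: "clock": time; "joint_pos": joint angles; "qvel": joint speeds; "tau": joint torques, N m; "tool_pos": TCP position; "orientation": TCP orientation; "force": force on the tool from outside, world axes, zero at the start; "moment": the same for the moment, N m; "opening": finger opening in m.
Only numpy, scipy, OpenCV 4.12 (cv2) and the standard library are available. Lean on these libraries where they do the work, as an engineer would, in place of code of your own. Each camera call takes 0.05 s, during which the arm holds its last target.

TASK

Take a reading of the white-capped vial in the turbidity reader on the bench: hold the red lock button on the sample carriage down and, keeping it down, slide the carriage along its rods into the reading head as far as the end stop, then let the button spring back up so that the carriage is locked there. Only after that, press the green read key on top of the head all the way down and let it come up again. Nothing is to be picked up: do not touch the vial in the carriage, and leave the other things around the reader where they stand.

Things in the scene. Friction and masses are not known exactly. Their poses are not given: they have to be found in the camera images.
- reader: Bench turbidity reader, fixed to the worktop: grey base plate 118 mm (x) by 270 mm (y), top 16 mm high, two steel guide rods along y, white reading head with blue roof at the +y end. Origin: centre of the underside, on the worktop. The carriage slides along its +y. At its -x side a steel comb, top 36 mm high, with notches in its lower edge every 15 mm, holds the carriage's latch.
- head_mouth (a point): Centre, at worktop height, of the head's mouth: 90 mm wide (x), 93 mm high, facing the reader's -y. The head is 118 mm wide (x), reaches from 2 mm in front of this point to 66 mm behind it (+y), and its blue roof is 105 mm high.
- carriage (a joint): Position of the sample carriage along its rods: 0 m at the loading place (where it starts, locked), 0.105 m at the end stop in the head, growing along the reader's +y. An aluminium block 84 mm (x) by 120 mm (y); its flat deck is 42 mm above the worktop. Once unlocked it takes about 2 to 3 N to slide slowly.
- thumb_stop (a point): Middle of the upper edge of the black thumb stop's upright face, which looks to the reader's -y, 25 mm ahead (+y) of the lock button's centre. A fingertip on the button can push forward against it. It is 70 mm wide (x), 6 mm thick, and its top is 22 mm above the deck (64 mm above the worktop). It travels with the carriage.
- lock_button (a joint): How far the lock button is pressed: 0 m up (latch tongue in a notch of the comb, carriage locked), 0.007 m fully down; the latch is free only from about 0.0055 m on. Sprung: 2.5 N to start, 6 N fully down. Let go, it comes up and locks in the nearest notch; the last notch is at the end stop. A notch leaves 1.5 mm of play each way.
- lock_button_top (a point): Centre of the top of the red round lock button (26 mm diameter) on the carriage. When up it stands 9 mm above the deck (51 mm above the worktop), fully down 2 mm above it. It travels with the carriage. At the end stop its centre is still 49 mm in front (-y) of the head's mouth.
- nest (a point): Centre of the floor of the vial nest, a round pocket 31.5 mm wide and 15 mm deep in the carriage deck, 71 mm ahead (+y) of the lock button's centre; 27 mm above the worktop.
- sample_vial_centre (a point): Centre (half-way up) of the white-capped glass vial, 28 mm diameter and 60 mm tall, that stands loose in the nest; its top is 87 mm above the worktop. It rides along and must not be touched. Upright when z points up.
- read_key (a joint): How far the read key is pressed: 0 m up, 0.005 m fully down. Sprung: 2 N to start, 5 N fully down; comes up by itself.
- read_key_top (a point): Centre of the top of the green round read key (24 mm diameter) on the roof of the head; when up it stands 10 mm above the blue roof and 7 mm above its black bezel (115 mm above the worktop). It is pressed straight down.
- next_vial: Bystander: black-capped vial, 28 mm diameter, 60 mm tall, standing near the reader; origin at the centre of its foot.
- done_vial: Bystander: another black-capped vial, 28 mm diameter, 60 mm tall; origin at the centre of its foot.
- bulb: Bystander: red rubber pipette bulb, 53 mm diameter, 76 mm tall, standing; origin at the centre of its foot.
Things that resemble listed ones, but are neither listed nor needed, are in the scene too. Leave any orange look-alike of the part that bears sample_vial_centre alone.

How it is judged (in metres and radians):
On the way, in this order (a step that is already met when the one before it is completed fails the run):
1. the lock button is held down with the carriage still at the loading place (value of joint lock_button above 0.0045 m and value of joint carriage below 0.02 m), for 0.05 s.
2. the carriage is at the end stop and the lock button has come up again, so that it is locked (value of joint carriage above 0.1025 m and value of joint lock_button below 0.0015 m), for 0.2 s.
3. the read key is pressed all the way down (value of joint read_key above 0.004 m), for 0.05 s.
At the end, for the whole second after the job is handed in: The carriage is within 2.5 mm of its end stop, the lock button is up (within 1.5 mm) so that it is locked there, the read key has been pressed and is up again, and the vial stands upright and down in its nest (within 4 mm) (all of step 2 and value of joint read_key below 0.001 m and horizontal distance between sample_vial_centre and nest below 0.004 m and z of sample_vial_centre in the frame of nest below 0.034 m and angle between sample_vial_centre's own z axis and vertical below 0.15 rad); the robot touches nothing.
It fails at once if the read key is pressed before the carriage is at the end stop (value of joint read_key above 0.002 m and value of joint carriage below 0.1015 m).
It fails at once if the vial in the carriage is touched by the gripper (contact force between the fingers and sample_vial above 0.5 N).
It fails at once if the vial is lifted or knocked out of its nest (distance between sample_vial_centre and nest above 0.042 m or angle between sample_vial_centre's own z axis and vertical above 0.35 rad).
It fails at once if the black-capped vials or the bulb are moved, lifted or tipped (distance of any of next_vial, done_vial, bulb from where it was at the start of the episode above 0.02 m or angle between any of next_vial, done_vial, bulb's own z axis and vertical above 0.35 rad).
It also fails if it takes over 38 s, if anything falls off the work surface, if the arm or the gripper's body presses on something with over 40 N, if the wrist force passes 120 N, or if a joint passes its speed limit or range.

## Working session

There is one attempt and no reset: what is moved stays moved. The work goes in short steps, Python scripts to look and compute and a shell command to move; the robot and the scene stay as the last step left them, time stands still between calls to the robot, and variables do not carry over. Pictures are saved under pics/ and viewed, and the job is handed in when it is done.

```bash
mkdir -p pics
python3 - <<'E'
from plant import monitor, eyes, ticket
import cv2, numpy as np, pickle
print(monitor.get_obs())
for n in ["side","top"]:
    s=eyes.snapshot(n); pickle.dump(s,open(f"{n}0.pkl","wb"))
    cv2.imwrite(f"pics/{n}0.png",s["image"][:,:,::-1])
    print(n,s["K"],s["k1"],s["camera_from_world"])
E
```

```text
{'clock': 0.0, 'joint_pos': array([ 8.78389208e+01,  2.05902788e+01,  6.35193384e-01, -1.89313918e-02,
       -7.01370493e+01, -1.65082881e+01]), 'qvel': array([-0.01285693, -0.10961595,  0.1010115 , -0.04120983,  0.01838607,
        0.04789951]), 'tau': array([ 4.12254713e-04, -5.82725966e+01,  2.93059534e+01,  6.99706256e+00,
        6.86616695e-03, -1.69444907e-04]), 'tool_pos': array([0.21593291, 0.6390204 , 0.22565027]), 'orientation': array([  95.57697007,   89.90616166, -103.09884391]), 'force': array([-0.66613119,  0.20305425,  0.12976149]), 'moment': array([-0.01658944, -0.01439658,  0.01131221]), 'opening': 0.08756575681154664}
side [[506.80146145   0.         291.33398489]
 [  0.         506.80146145 213.30519513]
 [  0.           0.           1.        ]] -0.03377715235115336 [[ 0.995429   -0.09300732 -0.02169675 -0.55953734]
 [ 0.07521666  0.62347946  0.77821322 -0.07999479]
 [-0.05885205 -0.77628797  0.62762523 -0.94662925]
 [ 0.          0.          0.          1.        ]]
top [[463.46437582   0.         282.39318927]
 [  0.         463.46437582 204.54916784]
 [  0.           0.           1.        ]] 0.022248982435108106 [[ 0.02728952 -0.99950871  0.01541465 -0.0858738 ]
 [ 0.98402437  0.02957428  0.17556027 -0.54693229]
 [-0.1759299   0.01037744  0.984348   -0.91411238]
 [ 0.          0.          0.          1.        ]]
```

View pics/side0.png

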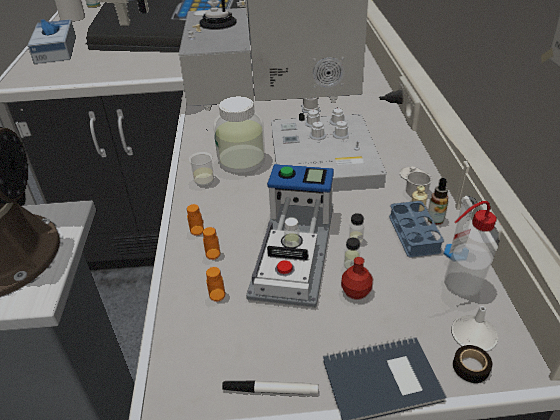

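View pics/top0.png

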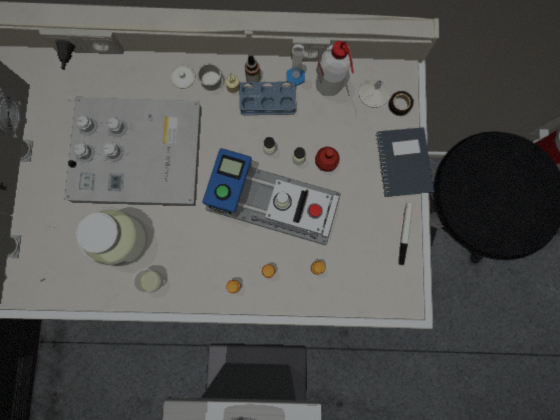

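The reader is in the middle of both pictures. The red lock button is at side (285,267) and top (315,211). The green key is at side (287,171) and top (223,191). The sample vial is at side (291,225), top (283,200). The orange look-alikes stand to its -x side and the bulb at side (357,280) is a bystander. Next I'll enlarge and measure these.

```bash
cat > h.py <<'E'
import numpy as np, cv2, pickle
def und(s,u,v):
    d=np.array([s["k1"],0,0,0,0.])
    return cv2.undistortPoints(np.array([[[u,v]]],float),s["K"],d)[0,0]
def ray(s,u,v):
    a,b=und(s,u,v); M=s["camera_from_world"]; R=M[:3,:3]
    return -R.T@M[:3,3], R.T@np.array([a,-b,-1.])
def dep(s,u,v):
    o,d=ray(s,u,v); z=s["depth"][int(round(v)),int(round(u))]; return o+z*d
def atz(s,u,v,z):
    o,d=ray(s,u,v); return o+d*(z-o[2])/d[2]
def tri(s1,p1,s2,p2):
    o1,d1=ray(s1,*p1);o2,d2=ray(s2,*p2)
    t=np.linalg.lstsq(np.c_[d1,-d2],o2-o1,rcond=None)[0]
    a,b=o1+t[0]*d1,o2+t[1]*d2
    return (a+b)/2,np.linalg.norm(a-b)
def proj(s,P):
    M=s["camera_from_world"]; c=M[:3,:3]@np.array(P)+M[:3,3]
    a,b=c[0]/-c[2],-c[1]/-c[2]; f=1+s["k1"]*(a*a+b*b)
    return s["K"][0,0]*a*f+s["K"][0,2],s["K"][1,1]*b*f+s["K"][1,2]
E
python3 - <<'E'
from h import *
S=pickle.load(open("side0.pkl","rb"));T=pickle.load(open("top0.pkl","rb"))
def blobs(s,lo,hi,box,k):
    x0,y0,x1,y1=box
    h=cv2.cvtColor(s["image"],cv2.COLOR_RGB2HSV)
    m=cv2.inRange(h,lo,hi); 
    if k=="r": m|=cv2.inRange(h,(172,lo[1],lo[2]),(180,255,255))
    mm=np.zeros_like(m);mm[y0:y1,x0:x1]=m[y0:y1,x0:x1]
    n,l,st,c=cv2.connectedComponentsWithStats(mm)
    return [(st[i],c[i]) for i in range(1,n) if st[i,4]>20]
for nm,s,bb,bg in [("side",S,(262,250,308,285),(270,160,300,182)),("top",T,(300,198,326,225),(210,180,236,205))]:
    for st,c in blobs(s,(0,130,100),(8,255,255),bb,"r"): print(nm,"red",st,c,dep(s,*c))
    for st,c in blobs(s,(45,120,60),(85,255,255),bg,"g"): print(nm,"green",st,c,dep(s,*c))
a=S["image"][150:310,235:385,::-1];b=T["image"][130:290,195:345,::-1]
cv2.imwrite("pics/crop0.png",np.hstack([cv2.resize(a,None,fx=2.65,fy=3,interpolation=2),cv2.resize(b,None,fx=2.65,fy=3,interpolation=2)]))
E
```

```text
side red [277 261  15  13 148] [284.05405405 266.5472973 ] [ 0.53789029 -0.14226593  0.05199   ]
side green [280 167  13   9  98] [286.37755102 171.02040816] [0.55938338 0.04289577 0.11522162]
top red [309 205  12  11 111] [314.89189189 210.00900901] [ 0.53887069 -0.13752418  0.05389289]
top green [216 186  13  12 119] [221.8487395  191.14285714] [0.56024097 0.04859674 0.1150414 ]
```

View pics/crop0.png

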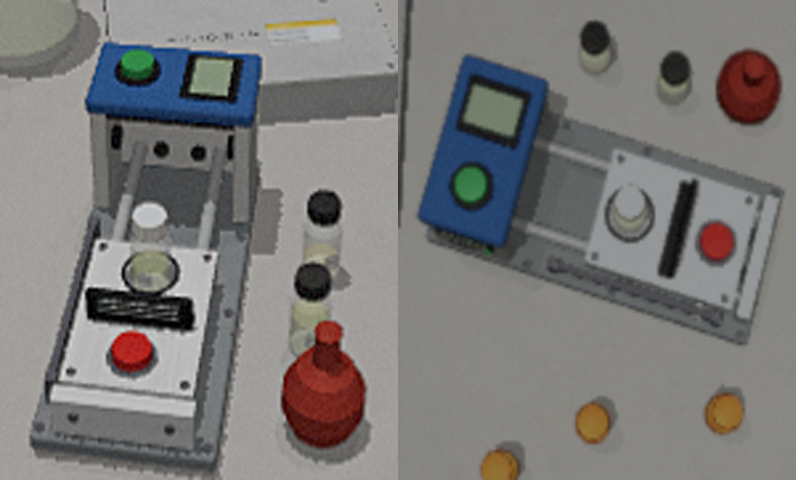

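The crop shows one red button and one green key, with the white-capped vial ahead of the black thumb stop. Next I need the slide direction, from the roof and plate edges.

Run:
```python
from h import *
S=pickle.load(open("side0.pkl","rb"));T=pickle.load(open("top0.pkl","rb"))
# roof: all blue pixels with depth height ~0.105
for nm,s in [("side",S),("top",T)]:
    h=cv2.cvtColor(s["image"],cv2.COLOR_RGB2HSV)
    m=cv2.inRange(h,(100,120,50),(125,255,255))
    def cloud(zlo,zhi,reg):
        P=[]
        for v in range(420):
            for u in range(560):
                if s["depth"][v,u]>0 and reg(u,v):
                    p=dep(s,u,v)
                    if zlo<p[2]<zhi: P.append(p)
        return np.array(P)
    box=(240,150,345,310) if nm=="side" else (195,140,350,250)
    reg=lambda u,v:box[0]<u<box[2] and box[1]<v<box[3]
    A=cloud(-1,1,reg)
    def rect(Q,t):
        r=cv2.minAreaRect(Q[:,:2].astype(np.float32)*1000); print(nm,t,len(Q),r,np.median(Q[:,2]))
    near=lambda P:np.linalg.norm(P[:,:2]-[0.57,-0.05],axis=1)<0.2
    A=A[near(A)]
    rect(A[(A[:,2]>.098)&(A[:,2]<.111)],"roof")
    B=A[(A[:,2]>.037)&(A[:,2]<.046)]; 
    B=B[B[:,1]<-0.03]; rect(B,"deck")
    B=A[(A[:,2]>.012)&(A[:,2]<.02)]; rect(B,"plate")
    B=A[(A[:,2]>.060)&(A[:,2]<.068)&(A[:,1]<-.03)]; rect(B,"stop")
    B=A[(A[:,2]>.078)&(A[:,2]<.094)&(A[:,1]<-.03)]; rect(B,"vialtop")
print(tri(S,(284.05,265.8),T,(314.9,210)),tri(S,(286.4,171),T,(221.85,191.14)))
print(tri(S,(284.05,265.8),T,(314.9,210))[0]-0)
for nm,s,r,g in [("s",S,(284.3,265.6),(286.4,170.6)),("t",T,(315.,210.2),(221.85,191.14))]:
    print(nm,atz(s,*r,.051),atz(s,*g,.115))
```

```text
side roof 1355 ((586.0275268554688, 40.929481506347656), (71.10596466064453, 117.80604553222656), 74.89739227294922) 0.10488730540850777
side deck 2168 ((558.8396606445312, -111.16145324707031), (149.96119689941406, 155.70018005371094), 2.76145339012146) 0.041845339869509446
side plate 2084 ((578.1448974609375, -28.201263427734375), (327.4140319824219, 160.6702880859375), 79.88851928710938) 0.01569955044506688
side stop 211 ((549.3864135742188, -90.9850082397461), (51.19149398803711, 68.30582427978516), 79.31775665283203) 0.06305394706092537
side vialtop 128 ((556.8536987304688, -69.31039428710938), (23.033954620361328, 20.77460289001465), 84.28923034667969) 0.08528341028876685
top roof 1879 ((586.8857421875, 41.393123626708984), (68.36402893066406, 118.1462631225586), 75.28943634033203) 0.10628789060886701
top deck 2295 ((583.6387329101562, -108.36322021484375), (157.12078857421875, 196.53775024414062), 88.5830307006836) 0.043027245134075964
top plate 1983 ((595.6790161132812, -29.931503295898438), (325.6476135253906, 171.6812744140625), 75.26315307617188) 0.016880702560672645
top stop 200 ((610.2718505859375, -75.09366607666016), (134.62242126464844, 153.61561584472656), 65.25511169433594) 0.06267766441302741
top vialtop 117 ((605.9310913085938, -114.338134765625), (22.487911224365234, 154.9376678466797), 46.05363464355469) 0.08634117386774343
(array([ 0.53887267, -0.1379581 ,  0.04962752]), np.float64(0.0014619398296721081)) (array([0.56041113, 0.04899748, 0.1112803 ]), np.float64(0.0011895535278851814))
[ 0.53887267 -0.1379581   0.04962752]
s [ 0.53852736 -0.13911443  0.051     ] [0.55956537 0.044602   0.115     ]
t [ 0.53896447 -0.13799148  0.051     ] [0.56025517 0.04859969 0.115     ]
```

Run:
```python
from h import *
from scipy.spatial.transform import Rotation as Ro
S=pickle.load(open("side0.pkl","rb"));T=pickle.load(open("top0.pkl","rb"))
for n,s,p in [("jar lid",S,(237,106)),("jar lid",T,(100,232)),("jarR",T,(140,240)),("glass",T,(150,275)),("glass",S,(202,160)),("or",T,(268,270)),("or",T,(318,267)),("bulb",T,(328,153)),("machine",T,(180,180)),("or",T,(233,286)),("box behind",S,(300,50)),("box2",S,(215,60)),("v1",T,(269,143)),("v2",T,(299,155)),("topgrey",T,(8,110))]:
    print(n,p,dep(s,*p).round(3))
R0=Ro.from_euler('xyz',[95.577,89.906,-103.099],degrees=True)
print(R0.as_matrix().round(3))
a=np.deg2rad(75.1);d=np.array([np.cos(a),np.sin(a),0]);x=np.array([np.sin(a),-np.cos(a),0])
for t in (0,15,20):
  for sg in (1,-1):
    X=d*np.sin(np.deg2rad(t))-np.array([0,0,1])*np.cos(np.deg2rad(t)); Y=sg*x; Z=np.cross(X,Y)
    Rt=Ro.from_matrix(np.c_[X,Y,Z]); print(t,sg,((Rt*R0.inv()).as_rotvec(degrees=True)/5).round(2))
print("tilt axis", x)
```

```text
jar lid (237, 106) [0.473 0.255 0.147]
jar lid (100, 232) [0.471 0.263 0.147]
jarR (140, 240) [0.466 0.214 0.061]
glass (150, 275) [0.398 0.199 0.023]
glass (202, 160) [0.386 0.222 0.039]
or (268, 270) [ 0.413 -0.045  0.06 ]
or (318, 267) [ 0.422 -0.145  0.062]
bulb (328, 153) [ 0.654 -0.161  0.079]
machine (180, 180) [0.596 0.146 0.044]
or (233, 286) [0.38  0.023 0.062]
box behind (300, 50) [0.633 0.483 0.174]
box2 (215, 60) [0.421 0.485 0.16 ]
v1 (269, 143) [ 0.678 -0.038  0.059]
v2 (299, 155) [ 0.653 -0.102  0.061]
topgrey (8, 110) [0.708 0.472 0.122]
[[-0.    -0.32  -0.947]
 [-0.002 -0.947  0.32 ]
 [-1.     0.002 -0.   ]]
0 1 [2.000e-02 1.000e-02 1.876e+01]
0 -1 [ 1.000e-02 -2.000e-02 -1.724e+01]
15 1 [ 1.61 -2.95 18.64]
15 -1 [  2.92   1.54 -17.14]
20 1 [ 2.14 -3.94 18.55]
20 -1 [  3.89   2.06 -17.06]
tilt axis [ 0.96637608 -0.25713279  0.        ]
```

```bash
python3 -m crank '[{"linear":[0,-1,0.2],"rot":[0,0,-1],"hand":0},{"linear":[0,-1,0.1],"rot":[0,0,-1],"hand":0},{"linear":[0.1,-1,0],"rot":[0,0,-1],"hand":0},{"linear":[0.2,-1,0],"rot":[0,0,-1],"hand":0}]'
```

```text
clock: 0.6
tool_pos: [0.2331, 0.3949, 0.2381]
orientation: [110.3, 89.4, -108.9]
force: [0.0, 0.4, 0.8]
opening: 0.0529
```

```bash
python3 -m crank '[{"linear":[0.75,-0.65,0],"rot":[0,0,-1],"hand":0},{"linear":[0.75,-0.65,0],"rot":[0,0,-1],"hand":0},{"linear":[0.75,-0.65,0],"rot":[0,0,-1],"hand":0},{"linear":[0.75,-0.65,0],"rot":[0,0,-1],"hand":0},{"linear":[0.28,-0.9,0],"rot":[0,0,-1],"hand":0},{"linear":[0.28,-0.9,0],"rot":[0,0,-1],"hand":0},{"linear":[0.28,-0.9,0],"rot":[0,0,-1],"hand":0},{"linear":[0.28,-0.9,0],"rot":[0.4,0.2,-1],"hand":0},{"linear":[0.28,-0.9,0],"rot":[0.5,0.3,-1],"hand":0},{"linear":[0.28,-0.9,0],"rot":[0.5,0.3,-1],"hand":0},{"linear":[0.28,-0.9,-0.2],"rot":[0.5,0.3,-1],"hand":0}]'
cat > st.py <<'E'
from h import *
from plant import monitor, eyes
from scipy.spatial.transform import Rotation as Ro
import sys
o=monitor.get_obs()
a=np.deg2rad(75.1);d=np.array([np.cos(a),np.sin(a),0]);x=np.array([np.sin(a),-np.cos(a),0])
R=Ro.from_euler('xyz',o["orientation"],degrees=True)
B=np.array([.5387,-.1385,.051]); p=o["tool_pos"]
print("t",o["clock"],"tcp",p.round(4),"F",o["force"].round(1),"M",o["moment"].round(2),"open",round(o["opening"],4),"j",o["joint_pos"].round(1))
print("rel button: lat %.4f fwd %.4f z %.4f"%((p-B)@x,(p-B)@d,p[2]), "F fwd %.1f lat %.1f"%(o["force"]@d,o["force"]@x))
for t in (0,15,20):
    X=d*np.sin(np.deg2rad(t))-np.array([0,0,1])*np.cos(np.deg2rad(t)); Y=-x; Z=np.cross(X,Y)
    print("rot to tilt",t,((Ro.from_matrix(np.c_[X,Y,Z])*R.inv()).as_rotvec(degrees=True)/5).round(2))
if len(sys.argv)>1:
    for n in sys.argv[2:]:
        s=eyes.snapshot(n); pickle.dump(s,open(f"{n}{sys.argv[1]}.pkl","wb"))
        x0,y0=(225,110) if n=="side" else (180,110)
        c=s["image"][y0:y0+200,x0:x0+200,::-1]
        cv2.imwrite(f"pics/{n}{sys.argv[1]}.png",cv2.resize(c,None,fx=3,fy=3,interpolation=2))
E
python3 st.py 1 side top
```

```text
clock: 1.98
tool_pos: [0.5356, -0.1579, 0.2275]
orientation: [26.7, 78.7, 111.2]
force: [1.3, 1.4, 0.3]
opening: 0.0003
t 1.975 tcp [ 0.5356 -0.1579  0.2275] F [1.3 1.4 0.3] M [-0.38 -0.52 -0.07] open 0.0003 j [ -3.8  14.3  -4.6 -10.5 -76.1   1.3]
rel button: lat 0.0020 fwd -0.0196 z 0.2275 F fwd 1.7 lat 0.9
rot to tilt 0 [-2.16 -0.64 -1.87]
rot to tilt 15 [ 0.8  -1.16 -2.01]
rot to tilt 20 [ 1.78 -1.34 -2.05]
```

```bash
python3 -m crank '[{"linear":[0.03,0.15,-0.6],"rot":[0.3,-0.4,-0.7],"hand":0},{"linear":[0.03,0.15,-0.6],"rot":[0.3,-0.4,-0.7],"hand":0},{"linear":[0.03,0.16,-0.6],"rot":[0.2,-0.36,-0.6],"hand":0},{"linear":[0,0,-0.3],"rot":[0,0,0],"hand":0},{"linear":[0,0,0],"rot":[0,0,0],"hand":0}]'
python3 st.py 2 side top
```

```text
clock: 2.7
tool_pos: [0.5381, -0.1356, 0.0914]
orientation: [2.2, 74.9, 76.2]
force: [1.3, -0.4, 1.3]
opening: 0.0006
t 2.7 tcp [ 0.5381 -0.1356  0.0914] F [ 1.3 -0.4  1.3] M [-0.74  0.15 -0.02] open 0.0006 j [ -5.4  18.2 -16.5 -18.5 -54.5   0.1]
rel button: lat -0.0014 fwd 0.0027 z 0.0914 F fwd -0.1 lat 1.4
rot to tilt 0 [-2.95  0.69  0.21]
rot to tilt 15 [-0.05 -0.1   0.2 ]
rot to tilt 20 [ 0.91 -0.37  0.19]
```

View pics/side2.png

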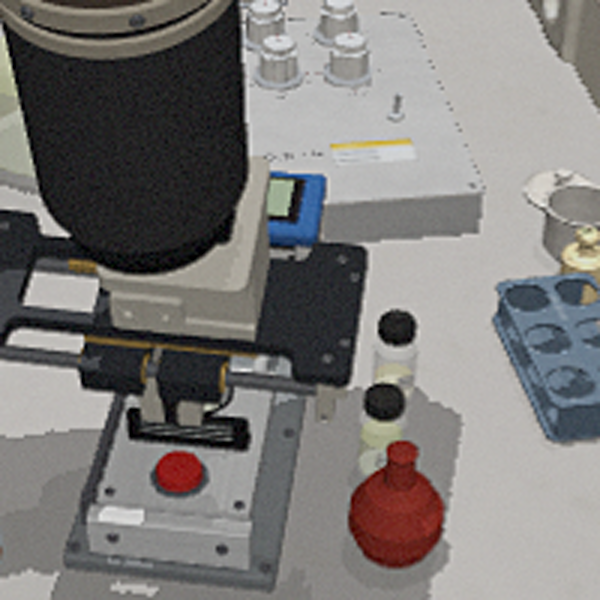

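View pics/top2.png

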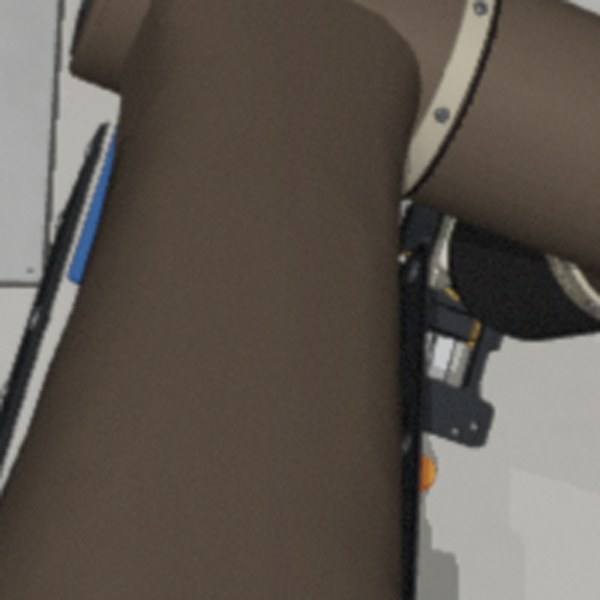

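The side view shows the closed fingers at crop (175,415), above and just behind the stop. The button at crop (180,470) is clear below. I'll check that the measured TCP projects onto the visible tip.

Run:
```python
from h import *
s=pickle.load(open("side2.pkl","rb"))
a=np.deg2rad(75.1);d=np.array([np.cos(a),np.sin(a),0])
im=s["image"][:,:,::-1][195:290,245:335]; im=cv2.resize(im,None,fx=6,fy=6,interpolation=2)
for P,c in [((.5381,-.1356,.0914),(255,0,255)),((.5387,-.1385,.051),(255,255,0)),(tuple(np.array([.5387,-.1385,.064])+.025*d),(0,255,255))]:
    u,v=proj(s,P); print(u,v); cv2.drawMarker(im,(int((u-245+.5)*6),int((v-195+.5)*6)),c,0,20,1)
cv2.imwrite("pics/chk2.png",im)
```

```text
283.09120655144056 246.19100180329266
284.37333786908897 265.33061344258823
286.76948324638755 249.3658651738707
```

View pics/chk2.png

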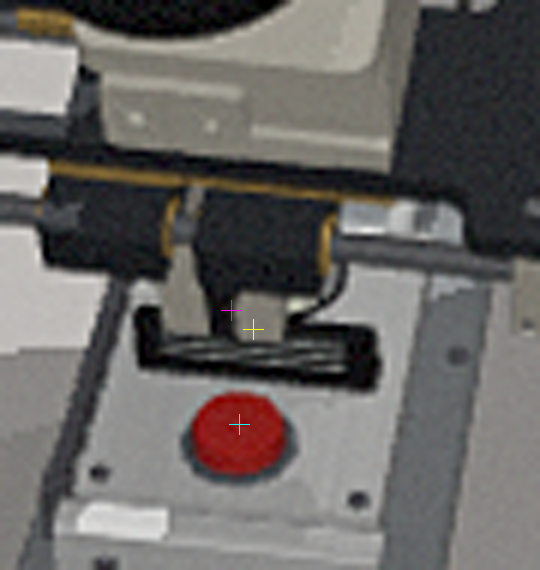

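Run:
```python
from h import *
s=pickle.load(open("side2.pkl","rb"))
a=np.deg2rad(75.1);d=np.array([np.cos(a),np.sin(a),0]);x=np.array([np.sin(a),-np.cos(a),0])
T=np.array([.5381,-.1356,.0914])
for v in range(240,254):
    r=[]
    for u in range(270,298,2):
        p=dep(s,u,v)-T; r.append("%d,%d,%d"%tuple(np.round(1000*np.array([p@x,p@d,p[2]]))))
    print(v,r, )
```

```text
240 ['-7,-58,64', '-4,-56,62', '-10,-18,28', '-7,-19,30', '5,-57,64', '8,-58,66', '11,-59,68', '14,-58,67', '17,-58,67', '20,-59,68', '23,-58,68', '26,-61,71', '29,-59,70', '32,-58,69']
241 ['-7,-55,60', '-4,-57,62', '-10,-18,26', '-7,-18,26', '5,-56,62', '8,-57,63', '11,-58,64', '14,-57,64', '16,-56,63', '19,-56,64', '23,-58,65', '26,-58,66', '28,-57,66', '31,-58,67']
242 ['-36,60,-49', '-14,-15,21', '-11,-17,23', '-7,-18,25', '5,-58,61', '7,-55,59', '10,-56,60', '13,-55,61', '17,-57,62', '20,-59,64', '22,-56,62', '26,-58,64', '29,-58,65', '31,-58,65']
243 ['-36,59,-51', '-14,-17,20', '-11,-16,19', '-8,-15,20', '-5,-12,17', '-2,-14,19', '10,-56,58', '13,-55,58', '16,-55,58', '19,-56,60', '22,-57,61', '25,-57,61', '28,-56,61', '31,-58,63']
244 ['-35,56,-51', '-14,-15,17', '-11,-15,17', '-8,-16,18', '-5,-15,18', '-2,-13,16', '2,-16,20', '4,-13,17', '8,-17,22', '12,-17,21', '15,-16,21', '25,-57,59', '28,-55,58', '31,-56,59']
245 ['-34,51,-49', '-15,-15,14', '-11,-15,15', '-8,-15,16', '-4,-18,18', '-2,-12,13', '1,-14,16', '4,-11,13', '9,-18,20', '11,-17,19', '15,-17,20', '16,-9,13', '7,
[... 788 characters left out ...]
'-17,23,-32', '-7,-9,-1', '-3,-10,0', '-1,-6,-3', '3,-9,0', '7,-12,4', '10,-12,4', '14,-13,5', '10,23,-28', '13,25,-30', '17,24,-28']
251 ['-28,24,-36', '-24,22,-35', '-21,23,-35', '-17,23,-34', '-14,24,-35', '-11,23,-33', '-7,23,-33', '3,-8,-2', '7,-11,1', '10,-11,1', '13,-12,2', '10,24,-31', '13,24,-31', '17,23,-30']
252 ['-28,22,-37', '-25,25,-40', '-21,23,-37', '-18,24,-37', '-14,22,-35', '-11,23,-36', '-7,24,-36', '-4,23,-35', '0,24,-35', '3,22,-33', '7,22,-32', '10,23,-33', '13,23,-32', '16,25,-34']
253 ['-28,24,-42', '-25,23,-40', '-21,24,-40', '-17,21,-37', '-15,25,-40', '-11,24,-39', '-8,24,-39', '-4,23,-37', '0,24,-37', '3,23,-36', '7,23,-35', '10,24,-36', '13,23,-35', '17,22,-34']
```

```bash
python3 -m crank '[{"linear":[0.03,0.05,-0.3],"rot":[0,-0.05,0.2],"hand":0},{"linear":[0.02,0.03,-0.25],"rot":[0,0,0],"hand":0},{"linear":[0,0,0],"rot":[0,0,0],"hand":0}]'
python3 st.py
```

```text
clock: 3.18
tool_pos: [0.5439, -0.1306, 0.06]
orientation: [-0.1, 74.8, 75.1]
force: [0.6, 0.0, 0.5]
opening: 0.0002
t 3.175 tcp [ 0.5439 -0.1306  0.06  ] F [0.6 0.  0.5] M [-0.8   0.16  0.04] open 0.0002 j [ -5.   20.6 -17.6 -19.5 -50.8   2.5]
rel button: lat 0.0030 fwd 0.0090 z 0.0600 F fwd 0.2 lat 0.6
rot to tilt 0 [-2.94  0.79 -0.03]
rot to tilt 15 [-0.04  0.02 -0.03]
rot to tilt 20 [ 0.93 -0.24 -0.03]
```

```bash
python3 -m crank '[{"linear":[-0.03,0.01,-0.1],"rot":[0,0,0],"hand":0},{"linear":[0,0,-0.05],"rot":[0,0,0],"hand":0}]'
python3 st.py;  python3 -m crank '[{"linear":[0,0,-0.05],"rot":[0,0,0],"hand":0}]'; python3 st.py
```

```text
clock: 3.42
tool_pos: [0.5425, -0.13, 0.0512]
orientation: [-0.3, 74.8, 74.9]
force: [-1.5, 1.1, 3.2]
opening: 0.0006
t 3.425 tcp [ 0.5425 -0.13    0.0512] F [-1.5  1.1  3.2] M [-0.23  0.71  0.2 ] open 0.0006 j [ -4.9  21.1 -18.2 -19.8 -49.7   3. ]
rel button: lat 0.0014 fwd 0.0091 z 0.0512 F fwd 0.7 lat -1.7
rot to tilt 0 [-2.94  0.8  -0.04]
rot to tilt 15 [-0.04  0.03 -0.03]
rot to tilt 20 [ 0.93 -0.23 -0.03]
clock: 3.55
tool_pos: [0.5424, -0.13, 0.0484]
orientation: [-0.4, 74.8, 74.9]
force: [-1.8, 0.2, 5.7]
opening: 0.0006
t 3.55 tcp [ 0.5424 -0.13    0.0484] F [-1.8  0.2  5.7] M [-0.09  0.6   0.16] open 0.0006 j [ -5.   21.3 -18.3 -19.9 -49.4   3.2]
rel button: lat 0.0014 fwd 0.0091 z 0.0484 F fwd -0.3 lat -1.7
rot to tilt 0 [-2.94  0.8  -0.04]
rot to tilt 15 [-0.04  0.03 -0.04]
rot to tilt 20 [ 0.93 -0.23 -0.03]
```

```bash
python3 -m crank '[{"linear":[0,0,-0.05],"rot":[0,0,0],"hand":0}]'; python3 st.py;  python3 -m crank '[{"linear":[0,0,-0.05],"rot":[0,0,0],"hand":0}]'; python3 st.py|head -3
```

```text
clock: 3.68
tool_pos: [0.5425, -0.1301, 0.0458]
orientation: [-0.5, 74.8, 74.9]
force: [-4.1, 1.2, 14.4]
opening: 0.0001
t 3.675 tcp [ 0.5425 -0.1301  0.0458] F [-4.1  1.2 14.4] M [1.01 1.15 0.33] open 0.0001 j [ -5.   21.5 -18.4 -20.  -49.1   3.3]
rel button: lat 0.0015 fwd 0.0091 z 0.0458 F fwd 0.2 lat -4.3
rot to tilt 0 [-2.94  0.8  -0.04]
rot to tilt 15 [-0.04  0.03 -0.04]
rot to tilt 20 [ 0.93 -0.22 -0.04]
clock: 3.8
tool_pos: [0.5427, -0.1301, 0.0451]
orientation: [-0.6, 74.8, 74.8]
force: [-11.5, 3.3, 38.8]
opening: 0.0004
t 3.8 tcp [ 0.5427 -0.1301  0.0451] F [-11.5   3.3  38.8] M [3.64 3.52 1.07] open 0.0004 j [ -5.   21.6 -18.4 -20.1 -49.    3.5]
rel button: lat 0.0017 fwd 0.0092 z 0.0451 F fwd 0.2 lat -11.9
rot to tilt 0 [-2.94  0.81 -0.06]
```

```bash
python3 -m crank '[{"linear":[0,0,-0.01],"rot":[0,0,0],"hand":0}]'; python3 -m crank '[{"linear":[0.015,0.058,-0.015],"rot":[0,0,0],"hand":0}]'; python3 st.py|head -2;python3 -m crank '[{"linear":[0.015,0.058,-0.015],"rot":[0,0,0],"hand":0}]'; python3 st.py
```

```text
clock: 3.92
tool_pos: [0.5426, -0.1301, 0.0461]
orientation: [-0.8, 74.7, 74.7]
force: [-3.9, 1.5, 7.5]
opening: 0.0002
clock: 4.05
tool_pos: [0.5433, -0.127, 0.0462]
orientation: [-0.9, 74.7, 74.6]
force: [-3.6, -1.2, 7.3]
opening: 0.0005
t 4.05 tcp [ 0.5433 -0.127   0.0462] F [-3.6 -1.2  7.3] M [-0.44  1.16  0.28] open 0.0005 j [ -4.7  21.4 -18.5 -20.1 -49.    3.2]
rel button: lat 0.0015 fwd 0.0123 z 0.0462 F fwd -2.1 lat -3.2
clock: 4.18
tool_pos: [0.5441, -0.1238, 0.0461]
orientation: [-1.0, 74.8, 74.5]
force: [-3.6, 0.5, 7.9]
opening: 0.0002
t 4.175 tcp [ 0.5441 -0.1238  0.0461] F [-3.6  0.5  7.9] M [-0.36  1.21  0.33] open 0.0002 j [ -4.3  21.4 -18.6 -20.1 -48.8   2.9]
rel button: lat 0.0015 fwd 0.0156 z 0.0461 F fwd -0.5 lat -3.6
rot to tilt 0 [-2.94  0.83 -0.08]
rot to tilt 15 [-0.03  0.06 -0.07]
rot to tilt 20 [ 0.93 -0.19 -0.07]
```

```bash
python3 -m crank '[{"linear":[0.02,0.08,-0.02],"rot":[0,0,0],"hand":0},{"linear":[0.02,0.08,-0.02],"rot":[0,0,0],"hand":0}]'; python3 st.py 3 side
```

```text
clock: 4.42
tool_pos: [0.5465, -0.1148, 0.0458]
orientation: [-1.3, 74.8, 74.2]
force: [-5.0, -1.2, 13.9]
opening: 0.0008
t 4.425 tcp [ 0.5465 -0.1148  0.0458] F [-5.  -1.2 13.9] M [0.2  1.61 0.47] open 0.0008 j [ -3.3  21.3 -18.8 -20.1 -48.4   2.1]
rel button: lat 0.0015 fwd 0.0249 z 0.0458 F fwd -2.4 lat -4.6
rot to tilt 0 [-2.93  0.84 -0.09]
rot to tilt 15 [-0.02  0.08 -0.08]
rot to tilt 20 [ 0.94 -0.17 -0.08]
```

View pics/side3.png

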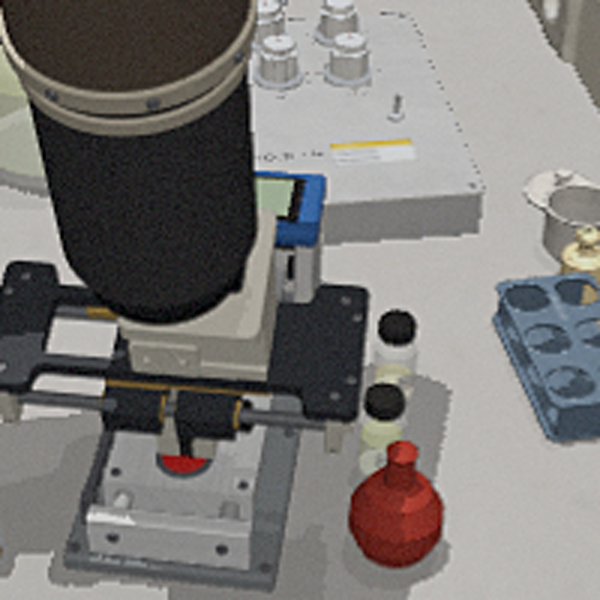

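The rear of the carriage has moved forward off its loading place. The fingers (crop (190,445)) are on the front half of the button. I'll keep pushing.

```bash
python3 -m crank '[{"linear":[0.025,0.095,-0.018],"rot":[0,0,0],"hand":0},{"linear":[0.025,0.095,-0.018],"rot":[0,0,0],"hand":0},{"linear":[0.025,0.095,-0.018],"rot":[0,0,0],"hand":0},{"linear":[0.025,0.095,-0.018],"rot":[0,0,0],"hand":0}]'; python3 st.py
```

```text
clock: 4.97
tool_pos: [0.5524, -0.0925, 0.0459]
orientation: [-1.9, 74.8, 73.8]
force: [-4.0, -0.6, 11.6]
opening: 0.0005
t 4.975 tcp [ 0.5524 -0.0925  0.0459] F [-4.  -0.6 11.6] M [-0.01  1.55  0.41] open 0.0005 j [ -0.8  21.  -19.2 -20.1 -47.5  -0.1]
rel button: lat 0.0014 fwd 0.0480 z 0.0459 F fwd -1.6 lat -3.7
rot to tilt 0 [-2.92  0.86 -0.12]
rot to tilt 15 [-0.01  0.1  -0.11]
rot to tilt 20 [ 0.95 -0.15 -0.11]
```

```bash
python3 -m crank '[{"linear":[0.025,0.095,-0.018],"rot":[0,0.05,-0.05],"hand":0},{"linear":[0.025,0.095,-0.018],"rot":[0,0.05,-0.05],"hand":0},{"linear":[0.025,0.095,-0.018],"rot":[0,0,0],"hand":0},{"linear":[0.025,0.095,-0.018],"rot":[0,0,0],"hand":0},{"linear":[0.025,0.095,-0.018],"rot":[0,0,0],"hand":0}]'; python3 st.py 4 side
```

```text
clock: 5.6
tool_pos: [0.5598, -0.0648, 0.0459]
orientation: [-0.7, 75.0, 74.7]
force: [-4.2, -0.7, 11.8]
opening: 0.0005
t 5.6 tcp [ 0.5598 -0.0648  0.0459] F [-4.2 -0.7 11.8] M [-0.04  1.6   0.41] open 0.0005 j [  2.3  21.  -19.3 -19.8 -46.8  -3.7]
rel button: lat 0.0015 fwd 0.0767 z 0.0459 F fwd -1.8 lat -3.8
rot to tilt 0 [-2.9   0.8  -0.04]
rot to tilt 15 [ 0.    0.03 -0.04]
rot to tilt 20 [ 0.97 -0.22 -0.04]
```

View pics/side4.png

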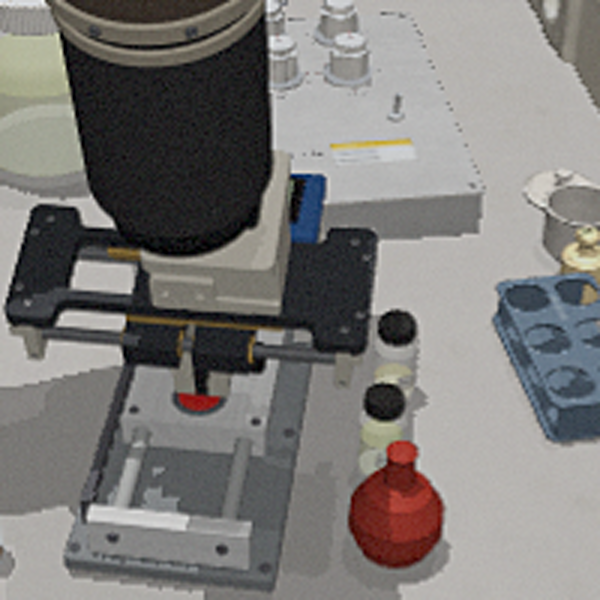

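The carriage is moving with the tip, about 60 mm along, and the button (crop (200,400)) is still pressed. I'll continue.

```bash
python3 -m crank '[{"linear":[0.025,0.095,-0.018],"rot":[0,0,0],"hand":0},{"linear":[0.025,0.095,-0.018],"rot":[0,0,0],"hand":0},{"linear":[0.025,0.095,-0.018],"rot":[0,0,0],"hand":0},{"linear":[0.025,0.095,-0.018],"rot":[0,0,0],"hand":0},{"linear":[0.025,0.095,-0.018],"rot":[0,0,0],"hand":0}]'; python3 st.py|head -2;  python3 -m crank '[{"linear":[0.02,0.075,-0.018],"rot":[0,0,0],"hand":0},{"linear":[0.02,0.075,-0.018],"rot":[0,0,0],"hand":0}]'; python3 st.py|head -2
```

```text
clock: 6.28
tool_pos: [0.5674, -0.0362, 0.0459]
orientation: [-1.3, 74.9, 74.2]
force: [-5.5, -1.2, 12.1]
opening: 0.0003
t 6.275 tcp [ 0.5674 -0.0362  0.0459] F [-5.5 -1.2 12.1] M [-0.07  1.56  0.42] open 0.0003 j [  5.3  20.9 -19.5 -19.8 -45.8  -6.5]
rel button: lat 0.0014 fwd 0.1062 z 0.0459 F fwd -2.6 lat -5.0
clock: 6.52
tool_pos: [0.5696, -0.0276, 0.0459]
orientation: [-1.6, 75.0, 74.0]
force: [-5.0, -8.8, 11.6]
opening: 0.0008
t 6.525 tcp [ 0.5696 -0.0276  0.0459] F [-5.  -8.8 11.6] M [-2.83  1.72  0.3 ] open 0.0008 j [  6.3  20.9 -19.5 -19.7 -45.5  -7.3]
rel button: lat 0.0014 fwd 0.1151 z 0.0459 F fwd -9.8 lat -2.6
```

```bash
python3 -m crank '[{"linear":[0.015,0.055,-0.018],"rot":[0,0,0],"hand":0}]'; python3 st.py 5 side
```

```text
clock: 6.65
tool_pos: [0.5706, -0.0257, 0.0459]
orientation: [-1.9, 75.1, 73.8]
force: [-3.7, -8.6, 12.0]
opening: 0.0006
t 6.65 tcp [ 0.5706 -0.0257  0.0459] F [-3.7 -8.6 12. ] M [-2.88  1.45  0.17] open 0.0006 j [  6.6  20.9 -19.5 -19.5 -45.4  -7.6]
rel button: lat 0.0019 fwd 0.1172 z 0.0459 F fwd -9.3 lat -1.4
rot to tilt 0 [-2.87  0.85 -0.11]
rot to tilt 15 [ 0.04  0.09 -0.1 ]
rot to tilt 20 [ 1.   -0.16 -0.09]
```

View pics/side5.png

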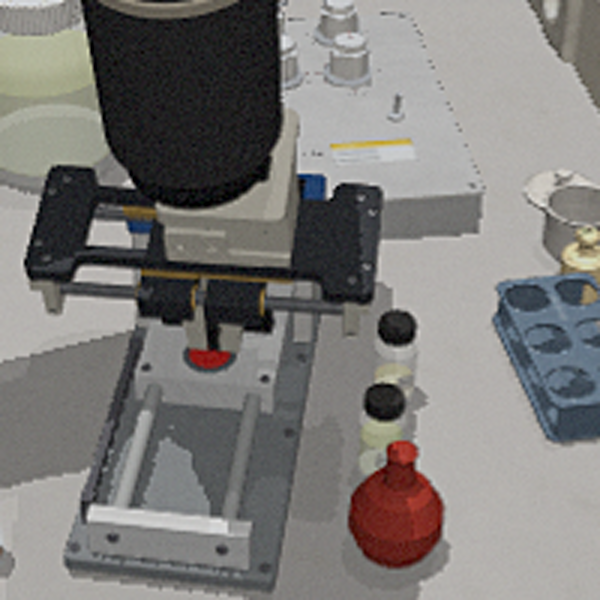

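```bash
python3 -m crank '[{"linear":[0.015,0.055,-0.018],"rot":[0,0.05,-0.05],"hand":0}]'; python3 st.py|head -2; python3 -m crank '[{"linear":[0.015,0.055,-0.018],"rot":[0,0,0],"hand":0}]'; python3 st.py |head -2
```

```text
clock: 6.82
tool_pos: [0.5718, -0.0237, 0.0459]
orientation: [-1.3, 75.2, 74.2]
force: [-4.6, -7.7, 11.2]
opening: 0.0003
t 6.825 tcp [ 0.5718 -0.0237  0.0459] F [-4.6 -7.7 11.2] M [-2.76  1.54  0.17] open 0.0003 j [  6.9  21.  -19.4 -19.3 -45.4  -8.3]
rel button: lat 0.0025 fwd 0.1194 z 0.0459 F fwd -8.7 lat -2.4
clock: 6.95
tool_pos: [0.5727, -0.0221, 0.0458]
orientation: [-1.5, 75.3, 74.0]
force: [-4.8, -8.1, 10.7]
opening: 0.0005
t 6.95 tcp [ 0.5727 -0.0221  0.0458] F [-4.8 -8.1 10.7] M [-2.74  1.57  0.14] open 0.0005 j [  7.1  21.  -19.4 -19.2 -45.3  -8.6]
rel button: lat 0.0030 fwd 0.1212 z 0.0458 F fwd -9.1 lat -2.5
```

```bash
python3 st.py 6 side >/dev/null
cat > car.py <<'E'
from h import *
import sys
a=np.deg2rad(75.1);d=np.array([np.cos(a),np.sin(a),0]);x=np.array([np.sin(a),-np.cos(a),0])
B=np.array([.5387,-.1385,.051])
for f in sys.argv[1:]:
    s=pickle.load(open(f"side{f}.pkl","rb")); h=cv2.cvtColor(s["image"],cv2.COLOR_RGB2HSV)
    m=cv2.inRange(h,(0,140,90),(8,255,255))|cv2.inRange(h,(174,140,90),(180,255,255))
    D=[];Rr=[]
    for v in range(195,300):
        for u in range(245,330):
            if s["depth"][v,u]<=0: continue
            p=dep(s,u,v)-B; l,fw,z=p@x,p@d,p[2]+.051
            if abs(l)<.035 and .037<z<.0445 and -.06<fw<.115: D.append((l,fw))
            if m[v,u] and abs(l)<.02 : Rr.append((l,fw,z))
    D=np.array(D);Rr=np.array(Rr)
    e=[D[(abs(D[:,0]-c)<.004),1].min() for c in (-.025,-.015,.015,.025)]
    print(f,"deck rear",np.round(e,4),"red n",len(Rr),"rear",np.percentile(Rr[:,1],5).round(4),"lat",Rr[:,0].mean().round(4),"zmax",np.percentile(Rr[:,2],[50,95]).round(4))
E
python3 car.py 0 2 3 4 5 6
```

```text
0 deck rear [-0.0416 -0.0407 -0.0409 -0.0402] red n 160 rear -0.0114 lat -0.0002 zmax [0.0504 0.0522]
2 deck rear [-0.0417 -0.0397 -0.0407 -0.0397] red n 164 rear -0.0111 lat -0.0001 zmax [0.05   0.0524]
3 deck rear [-0.04   -0.0401 -0.0414 -0.0395] red n 62 rear 0.0048 lat -0.0002 zmax [0.0434 0.0459]
4 deck rear [-0.0409 -0.0404 -0.0411 -0.0401] red n 55 rear 0.0567 lat 0.0001 zmax [0.0437 0.0453]
5 deck rear [-0.0404 -0.0407 -0.0401 -0.0407] red n 64 rear 0.0945 lat -0.0004 zmax [0.0434 0.0453]
6 deck rear [-0.0414 -0.0417 -0.0403 -0.04  ] red n 81 rear 0.0953 lat -0.0005 zmax [0.0438 0.0457]
```

View pics/side6.png

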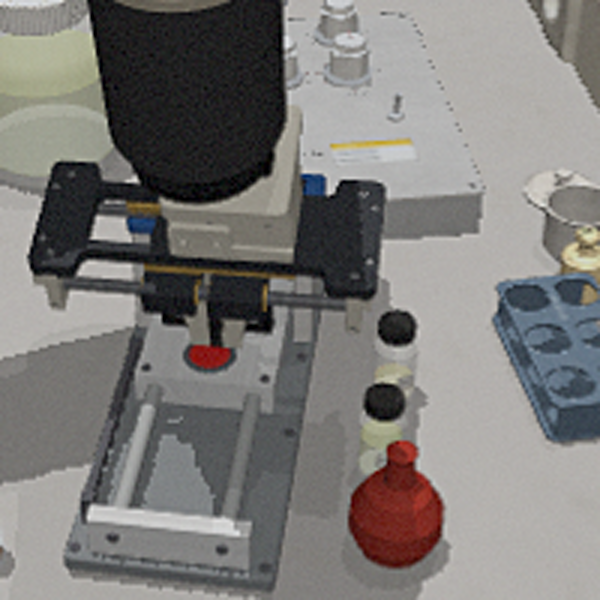

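The red edge moved about 106 mm and did not move between the last two pictures, so the carriage is at the end stop and the finger is slipping on the button. I'll release straight up with a slight forward bias.

```bash
python3 -m crank '[{"linear":[0.005,0.02,0.03],"rot":[0,0,0],"hand":0},{"linear":[0.003,0.01,0.06],"rot":[0,0,0],"hand":0},{"linear":[0,0,0.06],"rot":[0,0,0],"hand":0}]'; python3 st.py|head -2; python3 -m crank '[{"linear":[-0.01,-0.04,0.15],"rot":[0,0,0],"hand":0},{"linear":[-0.03,-0.1,0.3],"rot":[0,0,0],"hand":0},{"linear":[-0.05,-0.2,0.5],"rot":[0,0,0],"hand":0}]'; python3 st.py 7 side
```

```text
clock: 7.38
tool_pos: [0.5728, -0.022, 0.0555]
orientation: [-1.6, 75.4, 73.8]
force: [-0.3, -1.5, 0.2]
opening: 0.0003
t 7.375 tcp [ 0.5728 -0.022   0.0555] F [-0.3 -1.5  0.2] M [-0.84  0.26  0.01] open 0.0003 j [  7.3  20.3 -19.1 -18.7 -46.2  -9.3]
rel button: lat 0.0030 fwd 0.1213 z 0.0555 F fwd -1.5 lat 0.1
clock: 7.75
tool_pos: [0.5664, -0.0422, 0.1134]
orientation: [-0.9, 75.4, 74.6]
force: [0.1, -1.0, -0.6]
opening: 0.0008
t 7.75 tcp [ 0.5664 -0.0422  0.1134] F [ 0.1 -1.  -0.6] M [-0.73  0.06 -0.01] open 0.0008 j [  5.3  16.1 -16.6 -17.1 -53.3 -10.1]
rel button: lat 0.0020 fwd 0.1002 z 0.1134 F fwd -0.9 lat 0.3
rot to tilt 0 [-2.81  0.78 -0.07]
rot to tilt 15 [ 0.09  0.02 -0.07]
rot to tilt 20 [ 1.06 -0.23 -0.07]
```

```bash
python3 car.py 0 7
```

```text
0 deck rear [-0.0416 -0.0407 -0.0409 -0.0402] red n 160 rear -0.0114 lat -0.0002 zmax [0.0504 0.0522]
7 deck rear [-0.0411 -0.0407 -0.0403 -0.0402] red n 134 rear 0.0927 lat -0.0 zmax [0.0503 0.052 ]
```

View pics/side7.png

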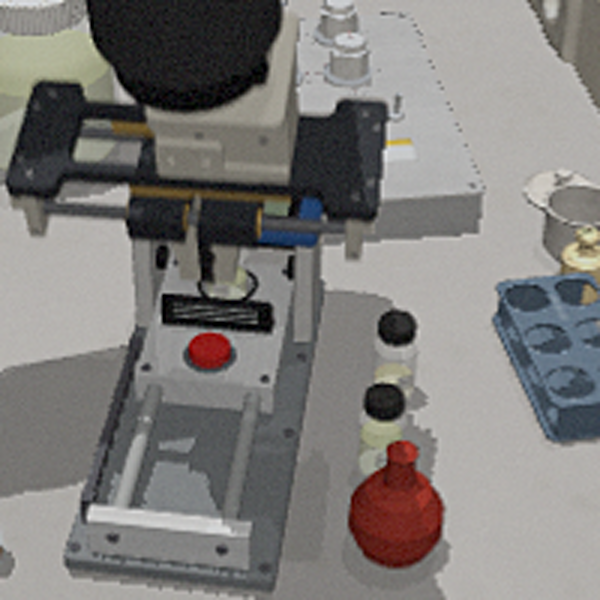

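Run:
```python
from h import *
a=np.deg2rad(75.1);d=np.array([np.cos(a),np.sin(a),0])
r=[]
for f in ("0","7"):
    s=pickle.load(open(f"side{f}.pkl","rb")); h=cv2.cvtColor(s["image"],cv2.COLOR_RGB2HSV)
    m=cv2.inRange(h,(0,130,80),(8,255,255))|cv2.inRange(h,(174,130,80),(180,255,255)); m[:200]=0;m[285:]=0;m[:,:262]=0;m[:,325:]=0
    n,l,st,c=cv2.connectedComponentsWithStats(m); i=1+st[1:,4].argmax(); print(st[i],c[i]); r.append(atz(s,*c[i],.0495))
print(r,(r[1]-r[0])@d)
```

```text
[277 261  15  13 164] [284.18292683 266.92073171]
[288 221  14  12 136] [294.42647059 226.36764706]
[array([ 0.53815952, -0.14065841,  0.0495    ]), array([ 0.56511264, -0.03960974,  0.0495    ])] 0.10458155488579639
```

The button is up (z 0.050), and the carriage displacement measures 104.6 mm, which puts it in the last notch. The button sits at crop (210,350). Now for the read key.

```bash
python3 -m crank '[{"linear":[0,0,0.5],"rot":[-0.7,0.2,0],"hand":0},{"linear":[0,0.1,0.3],"rot":[-0.7,0.2,0],"hand":0},{"linear":[-0.04,0.5,0],"rot":[-0.7,0.2,0],"hand":0},{"linear":[-0.04,0.5,0],"rot":[-0.7,0.2,0],"hand":0},{"linear":[-0.04,0.4,0],"rot":[0,0,0],"hand":0},{"linear":[0,0,0],"rot":[0,0,0],"hand":0}]'; python3 st.py 8 side
```

```text
clock: 8.55
tool_pos: [0.5636, 0.0464, 0.1776]
orientation: [-97.6, 89.0, -22.3]
force: [0.4, -0.5, -0.0]
opening: 0.0004
t 8.55 tcp [0.5636 0.0464 0.1776] F [ 0.4 -0.5 -0. ] M [ 0.09 -0.04 -0.02] open 0.0004 j [ 25.1  11.9 -18.4   0.9 -59.  -40.2]
rel button: lat -0.0235 fwd 0.1851 z 0.1776 F fwd -0.3 lat 0.5
rot to tilt 0 [ 0.08  0.19 -0.05]
rot to tilt 15 [ 2.98 -0.58 -0.02]
rot to tilt 20 [ 3.94 -0.84 -0.01]
```

View pics/side8.png

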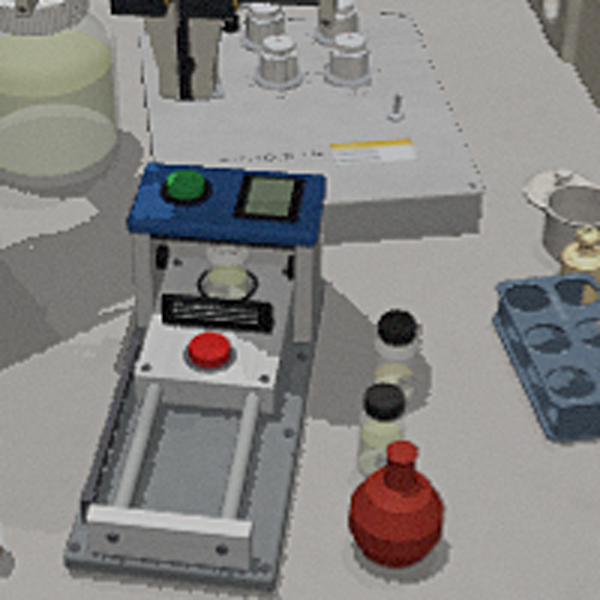

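The vial is upright in its nest at crop (228,275), the button is up, and the key at crop (187,185) is unobstructed below the fingers. Descending onto it.

```bash
python3 -m crank '[{"linear":[-0.055,0.01,-0.4],"rot":[0.08,0.19,-0.05],"hand":0},{"linear":[0,0,-0.4],"rot":[0,0,0],"hand":0},{"linear":[0,0,-0.1],"rot":[0,0,0],"hand":0},{"linear":[0,0,0],"rot":[0,0,0],"hand":0}]'; python3 st.py | head -2;python3 -m crank '[{"linear":[0,0,-0.05],"rot":[0,0,0],"hand":0}]'; python3 st.py |head -3
```

```text
clock: 9.1
tool_pos: [0.56, 0.0432, 0.1221]
orientation: [57.1, 89.9, 131.9]
force: [0.4, -0.1, 0.1]
opening: 0.0004
t 9.1 tcp [0.56   0.0432 0.1221] F [ 0.4 -0.1  0.1] M [ 0.1  -0.07  0.02] open 0.0004 j [ 24.3  15.2 -21.7  -0.1 -53.1 -39.4]
rel button: lat -0.0261 fwd 0.1810 z 0.1221 F fwd -0.0 lat 0.4
clock: 9.22
tool_pos: [0.5605, 0.0429, 0.1197]
orientation: [26.6, 89.9, 101.3]
force: [0.7, 0.6, 1.2]
opening: 0.0004
t 9.225 tcp [0.5605 0.0429 0.1197] F [0.7 0.6 1.2] M [ 0.12 -0.04 -0.01] open 0.0004 j [ 24.3  15.4 -21.9  -0.1 -52.7 -39.4]
rel button: lat -0.0256 fwd 0.1809 z 0.1197 F fwd 0.7 lat 0.5
rot to tilt 0 [-0.02 -0.    0.07]
```

```bash
python3 -m crank '[{"linear":[0,0.06,0],"rot":[0,0,0],"hand":0},{"linear":[0,0,-0.05],"rot":[0,0,0],"hand":0}]'; python3 st.py | head -2;python3 -m crank '[{"linear":[0,0,-0.05],"rot":[0,0,0],"hand":0}]'; python3 st.py |head -2;python3 -m crank '[{"linear":[0,0,-0.05],"rot":[0,0,0],"hand":0}]'; python3 st.py |head -2
```

```text
clock: 9.48
tool_pos: [0.5611, 0.0468, 0.1175]
orientation: [-15.3, 89.9, 59.5]
force: [0.1, 0.2, 0.1]
opening: 0.0001
t 9.475 tcp [0.5611 0.0468 0.1175] F [0.1 0.2 0.1] M [ 0.03 -0.08  0.02] open 0.0001 j [ 24.6  15.6 -22.   -0.1 -52.3 -39.8]
rel button: lat -0.0260 fwd 0.1848 z 0.1175 F fwd 0.2 lat 0.1
clock: 9.6
tool_pos: [0.5611, 0.0469, 0.1146]
orientation: [-19.1, 89.8, 55.7]
force: [-1.0, -0.1, 2.5]
opening: 0.0006
t 9.6 tcp [0.5611 0.0469 0.1146] F [-1.  -0.1  2.5] M [-0.19  0.45  0.02] open 0.0006 j [ 24.6  15.7 -22.2  -0.1 -51.9 -39.8]
rel button: lat -0.0260 fwd 0.1850 z 0.1146 F fwd -0.4 lat -1.0
clock: 9.72
tool_pos: [0.5611, 0.0469, 0.1117]
orientation: [-23.4, 89.8, 51.4]
force: [-2.1, -0.5, 4.2]
opening: 0.0004
t 9.725 tcp [0.5611 0.0469 0.1117] F [-2.1 -0.5  4.2] M [-0.18  0.51 -0.06] open 0.0004 j [ 24.6  15.9 -22.4  -0.1 -51.6 -39.8]
rel button: lat -0.0260 fwd 0.1849 z 0.1117 F fwd -1.0 lat -1.9
```

```bash
python3 -m crank '[{"linear":[0,0,-0.04],"rot":[0,0,0],"hand":0}]'; python3 -m crank '[{"linear":[0,0,-0.02],"rot":[0,0,0],"hand":0},{"linear":[0,0,-0.015],"rot":[0,0,0],"hand":0}]'; python3 st.py |head -2
```

```text
clock: 9.85
tool_pos: [0.5613, 0.0469, 0.11]
orientation: [-34.0, 89.8, 40.8]
force: [-8.8, 1.3, 23.3]
opening: 0.0006
clock: 10.1
tool_pos: [0.5612, 0.0469, 0.1103]
orientation: [-46.3, 89.8, 28.6]
force: [-4.3, -0.3, 9.5]
opening: 0.0003
t 10.1 tcp [0.5612 0.0469 0.1103] F [-4.3 -0.3  9.5] M [0.18 1.6  0.01] open 0.0003 j [ 24.7  16.  -22.6  -0.  -51.3 -39.8]
rel button: lat -0.0260 fwd 0.1849 z 0.1103 F fwd -1.4 lat -4.1
```

The key is bottomed: 23 N at z 0.110, about 5 mm of travel. Releasing and lifting clear.

```bash
python3 -m crank '[{"linear":[0,0,0.1],"rot":[0,0,0],"hand":0},{"linear":[0,0,0.3],"rot":[0,0,0],"hand":0},{"linear":[0,0,0.7],"rot":[0,0,0],"hand":0},{"linear":[-0.3,0,0.7],"rot":[0,0,0],"hand":0},{"linear":[-0.3,0.2,0],"rot":[0,0,0],"hand":0},{"linear":[0,0,0],"rot":[0,0,0],"hand":0},{"linear":[0,0,0],"rot":[0,0,0],"hand":0}]'; python3 st.py 9 side top; python3 car.py 0 9
python3 - <<'E'
from h import *
s=pickle.load(open("side9.pkl","rb"));h=cv2.cvtColor(s["image"],cv2.COLOR_RGB2HSV)
for f in ("side0","side9"):
    s=pickle.load(open(f+".pkl","rb"));h=cv2.cvtColor(s["image"],cv2.COLOR_RGB2HSV)
    m=cv2.inRange(h,(45,120,60),(85,255,255)); v,u=np.nonzero(m[160:185,270:302]); z=[dep(s,a+270,b+160)[2] for a,b in zip(u,v)]
    print(f,"green z",len(z),np.median(z),"c",u.mean()+270,v.mean()+160)
E
```

```text
clock: 10.98
tool_pos: [0.5246, 0.0593, 0.221]
orientation: [-35.3, 89.8, 39.6]
force: [-0.4, -0.0, -0.2]
opening: 0.0006
t 10.975 tcp [0.5246 0.0593 0.221 ] F [-0.4 -0.  -0.2] M [ 0.08 -0.07 -0.  ] open 0.0006 j [ 27.7   6.8 -18.4  -0.  -64.6 -42.8]
rel button: lat -0.0645 fwd 0.1875 z 0.2210 F fwd -0.1 lat -0.4
rot to tilt 0 [-0.03  0.03  0.05]
rot to tilt 15 [ 2.87 -0.74  0.05]
rot to tilt 20 [ 3.84 -1.    0.05]
0 deck rear [-0.0416 -0.0407 -0.0409 -0.0402] red n 160 rear -0.0114 lat -0.0002 zmax [0.0504 0.0522]
9 deck rear [-0.0403 -0.0401 -0.0406 -0.0405] red n 132 rear 0.0936 lat 0.0 zmax [0.0501 0.0519]
side0 green z 98 0.11414053535722596 c 286.3775510204082 171.0204081632653
side9 green z 97 0.11416576230244146 c 286.55670103092785 170.96907216494844
```

View pics/side9.png

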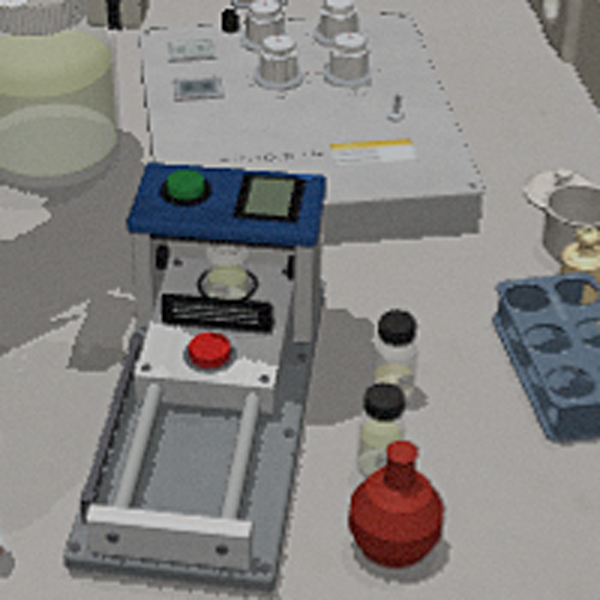

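The key is back up at its original height (z 0.114, as before), and the button is up with the carriage at the end stop. The vial is upright at crop (228,272), the bystanders are where they were, and the arm is clear.

```bash
python3 -c "
from plant import ticket
print(ticket.close_job())"
```

```text
the job is handed in; nothing more can be done
None
```

The reading is done and the job is handed in, with the robot's clock at about 11 s. I gave no touch to the vial or the bystanders that I know of, but the hand-in reports no verdict.

**What I did**
- With the fingers closed and tilted 15°, I pressed the lock button fully down at the loading place. I kept it down and slid the carriage to the end stop.
- At the end stop the forward force rose to about 9 N, and the carriage no longer moved between pictures. I then let the button up.
- After that I pressed the read key to its bottom, with 23 N measured at z = 0.110 m (about 5 mm of travel). I released it and moved clear.

**Last checks**
- **Carriage:** it had travelled 104.6 mm before the key press. In the last picture its edge was about 105 mm from the start.
- **Lock button:** up, with its height within 0.3 mm of the start.
- **Read key:** up, at the same height as before the press.
- **Vial and bystanders:** by eye in the last side picture, the vial stands upright in its nest, and the two black-capped vials and the bulb look unmoved.
- **Force on the tool:** about zero.

**Disagreements and failures**
- The two views differed by 4 mm on the key's position along y. I used the value that also fitted the roof.
- My deck rear-edge measure picked up another surface and never changed, so I ignored it and used the button's position instead.
- One press on the button briefly reached about 39 N, from the fingertips. I eased it off at once.

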